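# Shut the lid of the hearing-aid charging cradle and start it

### The job

The two hearing aids are in their charging cradle for the night: gently push its open lid forward past upright and let go so that it swings down under its own weight without being carried, then press the thumb pad at its front edge, firmly but no harder than needed, until the spring catch has snapped over and the lid stays down on its seal. Then press the round button on the cradle's deck fully in to start charging, let it go, and leave the things standing around where they are.

Things in the scene. Friction and masses are not known exactly. Their poses are not given: they have to be found in the camera images.
- cradle: Base plate of the light grey hearing-aid charging cradle, fixed on the counter: dark rubber, 150 x 140 x 2 mm. Origin: on the counter, under the cradle. x points from the cradle's front (button) to its rear (hinge), z up; only its position and yaw vary. The shell stands over it on four screw feet that are turned out by an unknown 0 to 8 mm: all heights z given here are for 0 and rise by that amount.
- lid (a joint): Opening angle, rad: 0 shut, 1.57 upright, 1.92 stop; starts leaning back (to the rear) at 1.68 to 1.92. Hinge axis along the cradle's y at x +70, z 52 mm. Pale grey lid, 100 mm from hinge to free edge, 140 wide, 16 deep, outer face 9 mm above the hinge axis when shut, 130 g. Slightly stiff, damped hinge: once below 1.3 to 1.1 the lid falls by itself in 1 to 2 s and rests ajar on the catch at about 0.1.
- below_pad (a point): Point on the counter straight below the middle of the lid's teal thumb pad (18 x 50 mm) when the lid is shut; the pad is then at z 61 mm, 88 mm from the hinge axis. Pressed there, the lid rides down the catch with up to 5 N to 0.03 rad, meets the rubbery seal, and at 8 to 12 N snaps under the catch just above the hard stop at 0. Let go sooner it rises to 0.03; caught it stays below 0.015. Above 20 N it may be harmed.
- button (a joint): How far the round teal button (20 mm across) is pressed, m: 0 out, 0.004 fully in, on a hard stop. Spring return; about 5 N pushes it fully in; above 20 N it may be harmed.
- below_button (a point): Point on the counter straight below the middle of the button, at x -58, y 0 in the cradle's frame. The button's top is at z 50 mm, 6 mm above the shell's front deck (x -85 to -25, y -75 to 75, z 44 mm).
- egg_cup: Empty white ceramic egg cup, 49 mm across, 62 mm high, loose. Origin: centre of its foot, on the counter. Leave it alone.
- wax_guards: Black round wax-guard dispenser, 48 mm across, 22 mm high, loose. Origin: centre of its underside. Leave it alone.
- aid_stand: Wooden hearing-aid stand with a T-shaped post, foot 75 x 100 mm, 102 mm high, loose. Origin: centre of its underside. Leave it alone.
- drawer_box: Ivory plastic box with one sliding drawer, 110 (x) x 150 (y) x 85 mm high, loose. Origin: centre of its underside; the drawer faces -x. Leave it alone.
Things that resemble listed ones, but are neither listed nor needed, are in the scene too. There is more than one size of the cradle; the one meant has the size given above.

How it is judged:
On the way, in this order (a step that is already met when the one before it is completed fails the run):
1. the lid has swung down under its own weight onto the catch, untouched (value of joint lid below 0.2 rad and contact force between each of the fingers, the arm and lid below 0.3 N), for 0.2 s.
2. the lid is pressed down into the catch (value of joint lid below 0.02 rad), for 0.2 s.
3. the button is pressed fully in (value of joint button above 0.0032 m), for 0.05 s.
At the end, for the whole second after the job is handed in: Lid held down by its catch (lid angle below 0.02 rad) with nothing pressing on it; button out again (less than 1 mm in); egg cup, wax-guard dispenser, stand and drawer box within 15 mm of where they stood (value of joint lid below 0.02 rad and value of joint button below 0.001 m and distance of each of egg_cup, wax_guards, aid_stand, drawer_box from where it was at the start of the episode below 0.015 m); the robot touches nothing.
It fails at once if the open lid is pushed with more than 10 N (value of joint lid above 0.25 rad and contact force between any of the fingers, the arm and lid above 10 N).
It fails at once if the lid is carried or pushed down: the robot touches it while it stands between 45 and 15 degrees open (value of joint lid between 0.26 and 0.78 rad and contact force between any of the fingers, the arm and lid above 0.3 N).
It fails at once if the lid or the button is pressed with more than 20 N (contact force between any of the fingers, the arm and lid above 20 N or contact force between any of the fingers, the arm and button above 20 N).
It fails at once if the button is pressed before the lid is caught (value of joint lid above 0.02 rad and value of joint button above 0.0032 m).
It fails at once if the egg cup, dispenser, stand or drawer box is shifted by more than 15 mm or tipped (distance of any of egg_cup, wax_guards, aid_stand, drawer_box from where it was at the start of the episode above 0.015 m or angle between any of egg_cup, wax_guards, aid_stand, drawer_box's own z axis and vertical above 0.3 rad).
It also fails if it takes over 61 s, if anything falls off the work surface, if the arm or the gripper's body presses on something with over 40 N, if the wrist force passes 120 N, or if a joint passes its speed limit or range.

### The arm

A 6-joint arm with a two-finger parallel gripper is mounted at the origin on the work surface. World frame = base frame: x ahead of the robot, y to its left, z up, the work surface at z = 0. Lengths are in m, angles in rad, forces in N, time in s.
With the tool pointing down it reaches from about 0.35 to 0.85 m from the base axis. Payload 8.1 kg.
Tool frame: the origin (TCP) lies midway between the tips of the shut fingers; the grasp point (between the pads) lies 19 mm behind it (env.grip_depth is the distance from the TCP to the grasp point, in m); z points along the fingers, y is the line along which they close (so a half turn about z gives the same grasp; the last joint's range is limited). The gripper opens to 85 mm and grips with 20 to 120 N. Pads are 22 mm wide; open, the fingers measure 114 mm over their backs; the gripper's body (76 mm by 85 mm) begins 54 mm behind the grasp point. The pads swing forward as they close: fully open they stand 13 mm farther back than shut.
Start: joints at [-1.247, 0.13, 1.488, -0, 1.523, -0.085], TCP at [0.239, -0.551, 0.231] pointing down, gripper open.
Joint ranges: [-2.96, 2.96], [-0.89, 2.26], [0.02, 2.5], [-1.34, 4.48], [0, 2.73], [-2.66, 2.66]. Speed limits (rad/s): [2.39, 2.39, 2.79, 3.14, 3.14, 3.14].

### API

Orientations are given as a rotation vector (axis times angle).
In Python, from workcell import env gives the robot as it stands.
- The arm moves only by the shell command python3 -m crank 'ROWS' [OPENING] [FORCE]. ROWS is JSON, a list of rows, each a list of 2 entries, a list of its own where there are three numbers: the shift along the tool's x, y, z in mm, then the turn about the tool's z in degrees. A call has 1 to 20 rows; each row is the pose to reach, as a shift and turn from the pose commanded when the call began, along the tool's axes at that moment; what a row does not reach only later rows make up. A row lasts 1/8 s, in which the tool goes at most 62.5 mm and 10.7 degrees, less where a joint would pass 70% of its speed; a pose out of reach is approached as far as the arm can. A call with a gripper value outside its range is refused whole. OPENING is the closure, from 0 (fully open) to 1 (shut), set as the call begins (- or left out, the last holds). The fingers move at their own pace and stop on an object; FORCE is the grip in N (left out, the last holds). Time passes only in rows, so rows that repeat a pose let the fingers close. It gives the time, the measured TCP pose, the force, the opening and the grip force at its end, in the units of the state.
- env.get_obs(): the state, without advancing time (a new reading comes with each control period).
- env.snapshot(name): name is "side" or "top"; returns a dict with "image" (400x640x3 uint8, blue, green, red), "range_z" (400x640 float32, m along the optical axis (not along the pixel's ray), 0 where there is no reading), "fov_y" (degrees; the focal length in pixels is half the picture's height over the tangent of half this angle, whatever the lens; pixels are square), "cx", "cy" (the principal point, pixels), "T" (4x4, takes a point from camera to world coordinates). Camera axes: x right, y up, looking along -z (the intrinsics and any distortion apply to the point x, -y, -z); pixel columns grow to the right and rows downward; lengths in m; the calibration is good to about 2 mm. A picture is of the moment at which its call begins.
- env.finish_job(): hands the job in; it is judged then, once.
Trained networks look in the newest picture that a camera, given by its name, has taken for a name from the list of things; names that differ only in an ending like _2 or _b are one class to them, and where a whole thing is asked for, a point or a joint stands for the part that bears it (a point fixed in the world has none). Each returns a list of dicts, best first, with "score" (0 to 1); they miss things now and then, are a little off and sometimes report something else, mostly with a low value. They report only what shows in the picture. A call takes as long as a camera call. They do not tell look-alikes from the thing itself.
- env.masks_of(target, camera): "region" (400x640 bool, what is visible of it).
- env.landmark_of(target, camera): "at" ([x, y, z] in m, in the coordinates of the camera as it stood for that picture, good to about 4 mm: a listed point, or the origin of a listed thing).
The state is a dict: "t": time; "joint_pos": joint angles; "joint_velocities": joint speeds; "tau": joint torques, N m; "position": TCP position; "tcp_rot": TCP orientation; "wrist_force": force on the tool from outside, world axes, zero at the start; "moment": the same for the moment, N m; "finger_gap": finger opening in m; "gripper_force": force on a finger pad.
Only numpy, scipy, OpenCV 4.12 (cv2) and the standard library are available. Lean on these libraries where they do the work, as an engineer would, in place of code of your own. Each camera call takes 0.05 s, during which the arm holds its last target. There are 200 camera calls.

## Working session

There is one attempt and no reset: what is moved stays moved. The work goes in short steps, Python scripts to look and compute and a shell command to move; the robot and the scene stay as the last step left them, time stands still between calls to the robot, and variables do not carry over. Pictures are saved under pics/ and viewed, at most 10 in all, crops included, and the job is handed in when it is done.

```bash
mkdir -p pics
cat > h.py <<'E'
import numpy as np, cv2
from workcell import env
def snap(c):
    s=env.snapshot(c); s['f']=200/np.tan(np.radians(s['fov_y'])/2); return s
def w(s,p): return (s['T']@np.r_[p,1])[:3]
def cloud(s):
    z=s['range_z']; v,u=np.mgrid[:400,:640]
    P=np.stack([(u-s['cx'])/s['f']*z,-(v-s['cy'])/s['f']*z,-z,np.ones_like(z)],-1)@s['T'].T
    P=P[...,:3]; P[z==0]=np.nan; return P
def pix(s,p):
    q=np.linalg.inv(s['T'])@np.r_[p,1]; return (round(s['cx']+s['f']*q[0]/-q[2]),round(s['cy']-s['f']*q[1]/-q[2]))
E
python3 - <<'E'
from h import *
ims=[]
for c in('side','top'):
    s=snap(c); ims.append(s['image']); print(c,s['fov_y'],s['cx'],s['cy'],s['T'].round(3).tolist(),[k for k in s])
    for t in('cradle','lid','below_pad','below_button','egg_cup','wax_guards','aid_stand','drawer_box'):
        try:
            for d in env.landmark_of(t,c)[:3]:
                p=w(s,d['at']); print(t,round(d['score'],2),p.round(3),pix(s,p))
        except Exception as e: print(t,e)
    cv2.imwrite(f'pics/{c}1.png',s['image'])
print(env.get_obs())
E
```

```text
side 55.210214582339795 320.66549328541714 200.30216680406323 [[0.92, 0.258, -0.294, 0.309], [-0.39, 0.641, -0.661, -0.494], [0.018, 0.723, 0.691, 0.617], [0.0, 0.0, 0.0, 1.0]] ['image', 'range_z', 'fov_y', 'cx', 'cy', 'T', 'f']
cradle 0.87 [ 0.777 -0.011  0.004] (421, 206)
cradle 0.81 [ 0.537 -0.101 -0.005] (344, 271)
cradle 0.67 [ 0.348  0.037 -0.002] (232, 248)
lid it knows: aid_stand, below_button, below_pad, cradle, drawer_box, egg_cup, wax_guards
below_pad 0.77 [ 0.518 -0.102 -0.002] (335, 273)
below_pad 0.71 [0.333 0.037 0.   ] (225, 249)
below_pad 0.56 [ 0.763 -0.006 -0.002] (415, 208)
below_button 0.61 [ 0.48  -0.098 -0.005] (316, 279)
below_button 0.56 [ 0.307  0.041 -0.   ] (212, 252)
egg_cup 0.87 [0.531 0.039 0.001] (314, 222)
egg_cup 0.57 [ 0.529 -0.251  0.002] (378, 337)
egg_cup 0.3 [0.611 0.175 0.004] (323, 175)
wax_guards 0.58 [ 0.529 -0.253  0.001] (378, 338)
drawer_box 0.7 [ 0.621 -0.364  0.   ] (464, 379)
top 47.48034615517213 313.22742538628205 196.49516425292762 [[-0.023, 0.995, -0.093, 0.47], [-1.0, -0.021, 0.02, 0.064], [0.018, 0.094, 0.995, 1.272], [0.0, 0.0, 
[... 725 characters left out ...]
 ] (267, 187)
{'t': 0.8, 'joint_pos': array([-1.24737251e+00,  1.30371762e-01,  1.48816206e+00,  3.42738060e-06,
        1.52297966e+00, -8.54182663e-02]), 'joint_velocities': array([-0.00132764,  0.00013833,  0.00046658,  0.0004093 , -0.0010425 ,
       -0.00074938]), 'tau': array([-7.35297490e-04, -5.69257987e+01, -5.00837159e+01, -2.10321296e-04,
        9.83112004e-04,  1.20247098e-06]), 'position': array([ 0.2385499 , -0.55057397,  0.23132996]), 'tcp_rot': array([3.07610402e+00, 6.37728091e-01, 2.01034657e-05]), 'wrist_force': array([ 0.88369966,  0.51544002, -0.36614116]), 'moment': array([-0.04420137,  0.00574119,  0.00079786]), 'gripper_force': 0.0, 'finger_gap': 0.08508779140865012}
```

View pics/top1.png

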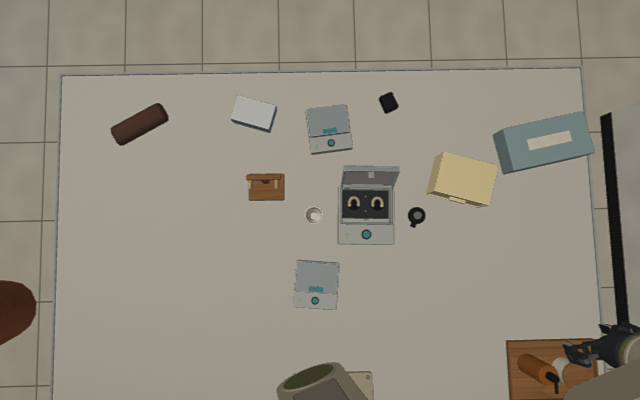

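View pics/side1.png

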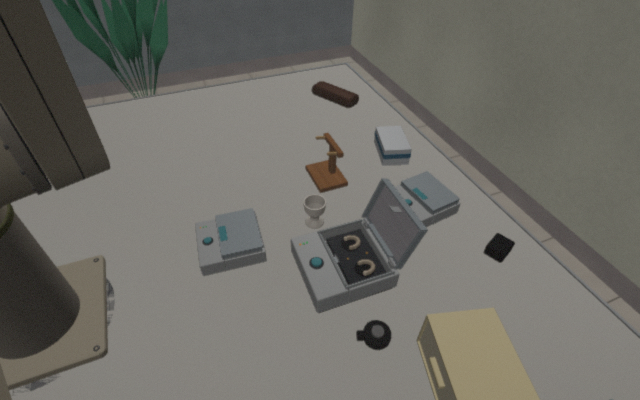

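Top picture: the open cradle at (366,205) is the full-size one. Its look-alikes are the smaller shut ones at (329,128) and (315,285). The egg cup is at (314,215), dispenser (417,215), stand (266,187) and box (462,180). In the side picture the open cradle is at (345,265), with its lid leaning to the rear. Next I measure it closely.

Run:
```python
from h import *
for c in('top','side'):
    s=snap(c); P=cloud(s); im=s['image']; hsv=cv2.cvtColor(im,cv2.COLOR_BGR2HSV)
    near=np.linalg.norm(P[...,:2]-[.52,-.1],axis=-1)<.14
    teal=near&(hsv[...,0]>80)&(hsv[...,0]<105)&(hsv[...,1]>90)
    n,l,st,_=cv2.connectedComponentsWithStats(teal.astype(np.uint8))
    for i in range(1,n):
        if st[i,4]>15: print(c,'teal',st[i],np.nanmean(P[l==i],0).round(4),np.nanmedian(P[l==i][:,2]).round(4))
    deck=near&(np.abs(P[...,2]-.049)<.012)&(P[...,0]<.505)
    q=P[deck]; print('deck z',np.median(q[:,2]).round(4),len(q)); r=cv2.minAreaRect((q[:,:2]*1000).astype(np.float32)); print(r)
    lid=near&(P[...,2]>.085)&(P[...,0]>.56); q=P[lid]; print('lid',len(q),q.min(0).round(3),q.max(0).round(3))
    if len(q)>20:
        m=q.mean(0); n_=np.linalg.svd(q-m)[2][2]; print('lid plane',m.round(4),n_.round(3),'yaw',np.degrees(np.arctan2(n_[1],n_[0])).round(1))
    if c=='side': cv2.imwrite('pics/side_crop.png',cv2.resize(im[160:320,260:450],None,fx=4,fy=3.75)[:600,:800])
```

```text
top teal [363 231   7   7  44] [ 0.4803 -0.0991  0.055 ] 0.0551
deck z 0.0497 1072
((479.0087890625, -99.36639404296875), (148.99826049804688, 51.087894439697266), 88.68525695800781)
lid 789 [ 0.612 -0.175  0.085] [ 0.65  -0.035  0.159]
lid plane [ 0.6341 -0.106   0.1266] [-0.965  0.031  0.262] yaw 178.1
side teal [311 258  11   9  74] [ 0.4767 -0.102   0.0552] 0.0552
deck z 0.0493 2224
((477.4149475097656, -101.57963562011719), (150.72216796875, 57.90142059326172), 88.88786315917969)
lid 2212 [ 0.606 -0.177  0.085] [ 0.649 -0.035  0.155]
lid plane [ 0.6299 -0.1091  0.1213] [-0.961  0.035  0.274] yaw 177.9
```

View pics/side_crop.png

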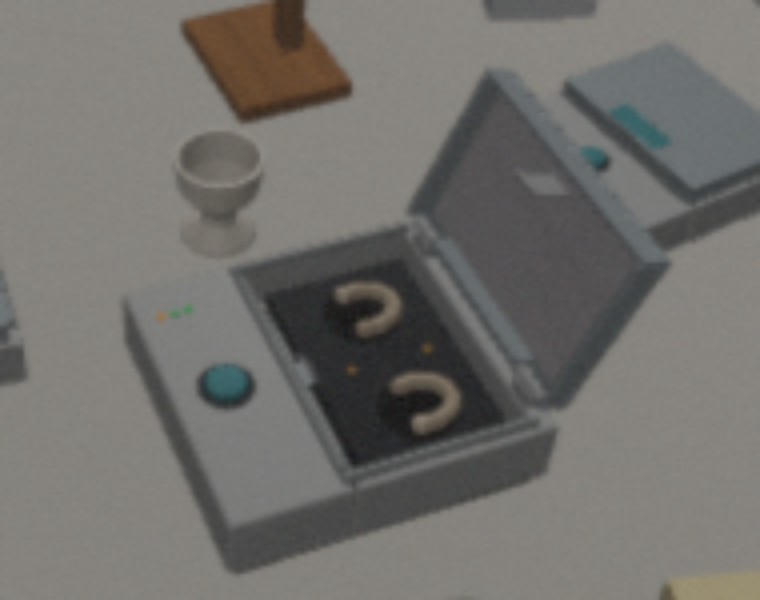

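The crop confirms the choice: open lid, the two aids inside, the button at the front. The feet add about 5 mm, yaw is about -1.5°, the hinge is at about (0.607,-0.103,0.057) and the lid is at about 1.84 rad. I now move behind the lid with the fingers shut.

```bash
python3 -m crank '[[[42,-17,-20],2],[[84,-34,-30],4],[[126,-51,-30],6],[[168,-68,-30],8],[[210,-85,-30],10],[[252,-102,-30],12],[[294,-118,-30],14],[[336,-135,-30],16],[[378,-152,-30],18],[[420,-169,-30],20],[[462,-186,-30],22],[[504,-203,-30],24],[[546,-220,-30],25],[[588,-237,-30],25],[[588,-237,-30],25],[[588,-237,-30],25]]' 1 20
python3 - <<'E'
from h import *
o=env.get_obs(); from scipy.spatial.transform import Rotation as R
print(o['position'],R.from_rotvec(o['tcp_rot']).as_matrix().round(3).tolist(),o['wrist_force'],o['joint_pos'],o['finger_gap'],o['t'])
E
```

```text
t: 2.9
position: [0.6837, -0.0994, 0.261]
tcp_rot: [3.141, -0.043, -0.001]
wrist_force: [0.0, -0.5, 0.3]
finger_gap: 0.0001
gripper_force: 0.0
[ 0.68370274 -0.09944614  0.26097006] [[1.0, -0.027, -0.001], [-0.027, -1.0, -0.0], [-0.001, 0.0, -1.0]] [ 0.01027378 -0.47792044  0.27901902] [-2.18397315e-01  3.70365283e-01  1.15499951e+00 -4.09533795e-04
  1.61681995e+00  1.37946932e+00] 0.00014144015565507718 2.9
```

```bash
python3 -m crank '[[[0,0,35],0],[[0,0,70],0],[[0,0,105],0],[[0,0,130],0],[[0,0,141],0],[[0,0,141],0],[[-5,0,141],0],[[-8,0,141],0],[[-10,0,141],0],[[-12,0,141],0],[[-14,0,141],0],[[-16,0,141],0],[[-18,0,141],0],[[-20,0,141],0],[[-22,0,141],0],[[-24,0,141],0],[[-26,0,141],0],[[-28,0,141],0],[[-30,0,141],0]]'
```

```text
t: 5.28
position: [0.6538, -0.0985, 0.1204]
tcp_rot: [3.141, -0.043, 0.0]
wrist_force: [0.5, -0.3, 1.0]
finger_gap: -0.0003
gripper_force: 0.3
```

```bash
cat > lid.py <<'E'
from h import *
s=snap('side'); P=cloud(s)
# cradle frame: hinge (.607,-.103,.057); sample the lid away from the finger
q=P.reshape(-1,3)-[.607,-.103,.057]; a=np.radians(-1.5)
x=q[:,0]*np.cos(a)+q[:,1]*np.sin(a); y=-q[:,0]*np.sin(a)+q[:,1]*np.cos(a); z=q[:,2]
r=np.hypot(x,z); m=(abs(y)>.03)&(abs(y)<.066)&(r>.03)&(r<.105)&(z>-.002)&(x<.06)
th=np.arctan2(z,-x)[m]; print('n',m.sum(),'angle pct 10/50/90',np.percentile(th,[10,50,90]).round(3)); print(env.get_obs()['wrist_force'].round(2),env.get_obs()['position'].round(4),env.get_obs()['t'])
E
python3 lid.py
```

```text
n 1036 angle pct 10/50/90 [1.768 1.878 1.912]
[1.02 0.53 0.54] [ 0.6536 -0.0985  0.1203] 5.325
```

```bash
python3 -m crank '[[[-2,0,0],0],[[-4,0,0],0],[[-6,0,0],0],[[-8,0,0],0],[[-10,0,0],0],[[-12,0,0],0],[[-14,0,0],0],[[-16,0,0],0],[[-18,0,0],0],[[-20,0,0],0]]'; python3 lid.py
```

```text
t: 6.58
position: [0.6337, -0.0979, 0.1203]
tcp_rot: [-3.141, 0.043, 0.0]
wrist_force: [0.0, 0.2, 0.2]
finger_gap: -0.0
gripper_force: 0.2
n 839 angle pct 10/50/90 [1.557 1.669 1.702]
[ 0.74 -0.01 -0.  ] [ 0.6336 -0.098   0.1203] 6.625
```

The lid is following with low force. I keep pushing past upright.

```bash
python3 -m crank '[[[-2,0,0],0],[[-4,0,0],0],[[-6,0,0],0],[[-8,0,0],0],[[-10,0,0],0],[[-12,0,0],0],[[-14,0,0],0],[[-16,0,0],0],[[-18,0,0],0],[[-20,0,0],0],[[-22,0,0],0],[[-24,0,0],0],[[-26,0,0],0],[[-28,0,0],0]]'; python3 lid.py
```

```text
t: 8.38
position: [0.6057, -0.0972, 0.1203]
tcp_rot: [3.141, -0.043, -0.0]
wrist_force: [0.1, -0.7, -0.6]
finger_gap: -0.0002
gripper_force: 0.1
n 384 angle pct 10/50/90 [1.163 1.229 1.302]
[ 0.03  0.45 -0.08] [ 0.6056 -0.0972  0.1203] 8.425
```

```bash
python3 -m crank '[[[-2,0,0],0],[[-4,0,0],0],[[-6,0,0],0],[[-8,0,0],0],[[-10,0,0],0],[[-12,0,0],0],[[-12,0,0],0],[[-12,0,0],0]]'; python3 lid.py
```

```text
t: 9.43
position: [0.5939, -0.0969, 0.1204]
tcp_rot: [3.141, -0.043, 0.0]
wrist_force: [1.6, 0.4, -0.3]
finger_gap: 0.0003
gripper_force: 0.0
n 601 angle pct 10/50/90 [0.845 0.967 1.064]
[-0.01 -0.63  0.9 ] [ 0.594  -0.0969  0.1203] 9.475
```

```bash
python3 -m crank '[[[0,0,0],0],[[0,0,0],0],[[0,0,0],0],[[0,0,0],0],[[0,0,0],0],[[0,0,0],0]]' >/dev/null; python3 lid.py
```

```text
n 1266 angle pct 10/50/90 [0.179 0.228 0.338]
[ 0.37  0.5  -0.72] [ 0.5939 -0.0969  0.1203] 10.275
```

```bash
python3 -m crank '[[[0,0,0],0],[[0,0,0],0],[[0,0,0],0],[[0,0,0],0],[[0,0,-10],0],[[-10,1,-10],0],[[-25,2,-10],0],[[-40,3,-10],0],[[-55,4,-10],0],[[-70,6,-10],0],[[-75,6,-10],0],[[-75,6,-10],0],[[-75,6,-10],0],[[-75,6,-10],0]]'; python3 lid.py
python3 - <<'E'
from h import *
for c in('top','side'):
    s=snap(c); P=cloud(s); hsv=cv2.cvtColor(s['image'],cv2.COLOR_BGR2HSV)
    near=np.linalg.norm(P[...,:2]-[.52,-.1],axis=-1)<.14
    teal=near&(hsv[...,0]>80)&(hsv[...,0]<105)&(hsv[...,1]>90)
    n,l,st,_=cv2.connectedComponentsWithStats(teal.astype(np.uint8))
    for i in range(1,n):
        if st[i,4]>10: q=P[l==i]; print(c,st[i],np.nanmean(q,0).round(4),np.nanmin(q,0).round(4),np.nanmax(q,0).round(4))
    for y in(-.06,-.14):
        m=(abs(P[...,1]-y)<.008)&(P[...,2]>.045)&(P[...,2]<.1)&(P[...,0]>.515)&(P[...,0]<.6)
        print(c,'face slope,z at .519',(lambda k:(k[0],np.polyval(k,.519)))(np.polyfit(P[m][:,0],P[m][:,2],1)))
    if c=='side': cv2.imwrite('pics/side2.png',cv2.resize(s['image'][160:320,260:450],None,fx=4,fy=3.75))
E
```

```text
t: 12.02
position: [0.5191, -0.1007, 0.1303]
tcp_rot: [-3.141, 0.043, -0.0]
wrist_force: [0.5, 1.0, -0.6]
finger_gap: 0.0003
gripper_force: 0.0
n 1109 angle pct 10/50/90 [0.172 0.22  0.341]
[ 0.26 -0.65 -0.17] [ 0.519  -0.1007  0.1302] 12.075
top face slope,z at .519 (np.float64(-0.10392699548121194), np.float64(0.0756888987956516))Traceback (most recent call last):
  File "<stdin>", line 11, in <module>
    raise TypeError("expected non-empty vector for x")
TypeError: expected non-empty vector for x
```

Run:
```python
from h import *
s=snap('side'); P=cloud(s); hsv=cv2.cvtColor(s['image'],cv2.COLOR_BGR2HSV)
near=np.linalg.norm(P[...,:2]-[.52,-.1],axis=-1)<.14
teal=near&(hsv[...,0]>80)&(hsv[...,0]<105)&(hsv[...,1]>90)
n,l,st,_=cv2.connectedComponentsWithStats(teal.astype(np.uint8))
for i in range(1,n):
    if st[i,4]>10: q=P[l==i]; print(st[i],np.nanmean(q,0).round(4),np.nanmin(q,0).round(4),np.nanmax(q,0).round(4))
cv2.imwrite('pics/side2.png',cv2.resize(s['image'][160:320,260:450],None,fx=4,fy=3.75))
```

```text
[330 238  17  21 155] [ 0.5192 -0.102   0.0754] [ 0.5112 -0.1251  0.0731] [ 0.527  -0.078   0.0777]
[311 258  11   9  71] [ 0.4768 -0.1017  0.0553] [ 0.4679 -0.1094  0.0528] [ 0.4865 -0.0929  0.0577]
```

View pics/side2.png

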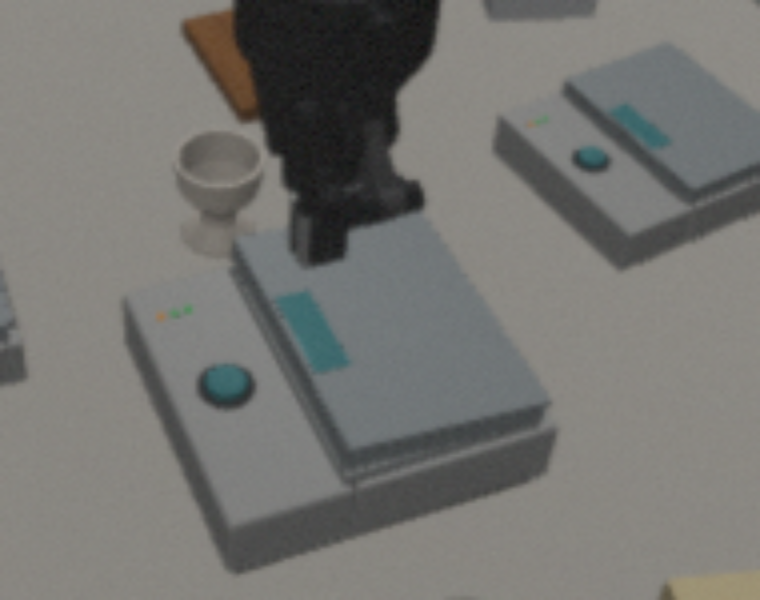

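The lid rests ajar at about 0.10 rad, with the pad at about (0.519,-0.101,0.0755) right under the fingers. I go down to it slowly.

```bash
python3 -m crank '[[[0,0,15],0],[[0,0,30],0],[[0,0,42],0],[[0,0,49],0],[[0,0,51],0],[[0,0,52],0],[[0,0,53],0],[[0,0,54],0],[[0,0,55],0],[[0,0,56],0],[[0,0,57],0],[[0,0,57],0]]'
```

```text
t: 13.68
position: [0.5187, -0.1008, 0.0732]
tcp_rot: [3.141, -0.043, -0.0]
wrist_force: [-0.7, -0.4, 1.2]
finger_gap: -0.0003
gripper_force: 0.5
```

```bash
python3 -m crank '[[[0,0,0.5],0],[[0,0,1],0],[[0,0,1.5],0],[[0,0,2],0],[[0,0,2],0]]'; python3 -m crank '[[[0,0,0.5],0],[[0,0,1],0],[[0,0,1],0]]'
```

```text
t: 14.3
position: [0.5187, -0.1008, 0.0711]
tcp_rot: [-3.141, 0.043, 0.0]
wrist_force: [-0.5, -0.5, 0.6]
finger_gap: 0.0001
gripper_force: 0.5
t: 14.68
position: [0.5188, -0.1008, 0.0702]
tcp_rot: [-3.141, 0.043, 0.0]
wrist_force: [0.3, -0.0, -0.2]
finger_gap: -0.0
gripper_force: 0.0
```

```bash
python3 -m crank '[[[0,0,0.5],0],[[0,0,1],0],[[0,0,1],0]]'; python3 -m crank '[[[0,0,0.5],0],[[0,0,0.5],0]]'; python3 lid.py
```

```text
t: 15.05
position: [0.5187, -0.1008, 0.0694]
tcp_rot: [-3.141, 0.043, 0.0]
wrist_force: [-2.6, 0.3, 2.1]
finger_gap: -0.0002
gripper_force: 1.4
t: 15.3
position: [0.5187, -0.1008, 0.0689]
tcp_rot: [-3.141, 0.043, 0.0]
wrist_force: [-3.5, 1.0, 4.8]
finger_gap: -0.0002
gripper_force: 2.4
n 895 angle pct 10/50/90 [0.104 0.144 0.269]
[-2.28  0.98  4.96] [ 0.5187 -0.1008  0.0689] 15.35
```

```bash
python3 -m crank '[[[0,0,0.3],0],[[0,0,0.6],0],[[0,0,0.6],0]]'; python3 -m crank '[[[0,0,0.4],0],[[0,0,0.4],0]]';  python3 -m crank '[[[0,0,0.3],0],[[0,0,0.3],0]]'
```

```text
t: 15.72
position: [0.5187, -0.1008, 0.0684]
tcp_rot: [-3.141, 0.043, 0.0]
wrist_force: [-3.5, 1.3, 6.1]
finger_gap: 0.0001
gripper_force: 3.1
t: 15.98
position: [0.5186, -0.1008, 0.0681]
tcp_rot: [-3.141, 0.043, 0.001]
wrist_force: [-4.7, 0.1, 7.6]
finger_gap: -0.0001
gripper_force: 3.6
t: 16.23
position: [0.5186, -0.1008, 0.0678]
tcp_rot: [-3.141, 0.043, 0.001]
wrist_force: [-5.8, 1.4, 8.1]
finger_gap: 0.0006
gripper_force: 4.0
```

```bash
python3 -m crank '[[[-0.3,0,0.2],0],[[-0.3,0,0.2],0]]'; python3 -m crank '[[[0,0,0.2],0],[[0,0,0.2],0]]';  python3 -m crank '[[[0,0,0.2],0],[[0,0,0.2],0]]'
```

```text
t: 16.48
position: [0.5186, -0.1008, 0.0678]
tcp_rot: [3.141, -0.043, 0.0]
wrist_force: [-3.4, 1.3, 8.5]
finger_gap: 0.0002
gripper_force: 4.0
t: 16.73
position: [0.5186, -0.1008, 0.0677]
tcp_rot: [-3.141, 0.043, -0.0]
wrist_force: [-5.8, 1.1, 9.3]
finger_gap: -0.0002
gripper_force: 4.3
t: 16.98
position: [0.5185, -0.1008, 0.0675]
tcp_rot: [3.141, -0.043, 0.0]
wrist_force: [-4.5, 1.3, 10.1]
finger_gap: -0.0
gripper_force: 4.6
```

```bash
python3 -m crank '[[[0,0,0.2],0],[[0,0,0.2],0]]'; python3 -m crank '[[[0,0,0.2],0],[[0,0,0.2],0]]';  python3 -m crank '[[[0,0,0.2],0],[[0,0,0.2],0]]'
```

```text
t: 17.23
position: [0.5185, -0.1008, 0.0673]
tcp_rot: [3.141, -0.043, 0.0]
wrist_force: [-5.2, 1.2, 10.0]
finger_gap: -0.0001
gripper_force: 4.9
t: 17.48
position: [0.5185, -0.1008, 0.0673]
tcp_rot: [3.141, -0.043, 0.0]
wrist_force: [-6.1, -0.2, 11.8]
finger_gap: 0.0002
gripper_force: 5.5
t: 17.73
position: [0.5185, -0.1008, 0.0672]
tcp_rot: [3.141, -0.043, -0.0]
wrist_force: [-6.1, 1.7, 11.6]
finger_gap: -0.0005
gripper_force: 6.1
```

```bash
python3 -m crank '[[[-0.3,0,0.2],0],[[-0.3,0,0.2],0]]'; python3 -m crank '[[[0,0,0.2],0],[[0,0,0.2],0]]'; python3 lid.py
```

```text
t: 17.98
position: [0.5185, -0.1008, 0.0672]
tcp_rot: [3.141, -0.043, 0.001]
wrist_force: [-6.8, 1.6, 12.7]
finger_gap: 0.0004
gripper_force: 6.2
t: 18.23
position: [0.5185, -0.1008, 0.0671]
tcp_rot: [3.141, -0.043, 0.001]
wrist_force: [-7.0, 2.6, 13.3]
finger_gap: 0.0001
gripper_force: 6.6
n 900 angle pct 10/50/90 [0.087 0.128 0.256]
[-6.49  1.86 12.47] [ 0.5185 -0.1008  0.0671] 18.275
```

```bash
python3 -m crank '[[[0,0,0.2],0],[[0,0,0.2],0]]'; python3 -m crank '[[[0,0,0.2],0],[[0,0,0.2],0]]'
```

```text
t: 18.52
position: [0.5185, -0.1008, 0.0669]
tcp_rot: [3.141, -0.043, 0.001]
wrist_force: [-7.5, 1.6, 15.3]
finger_gap: -0.0001
gripper_force: 7.0
t: 18.77
position: [0.5185, -0.1008, 0.0668]
tcp_rot: [3.141, -0.043, 0.001]
wrist_force: [-7.5, 2.9, 15.0]
finger_gap: -0.0001
gripper_force: 7.4
```

Close to the limit, so I release and check whether the catch has it.

```bash
python3 -m crank '[[[0,0,-1],0],[[0,0,-1],0]]'; python3 -m crank '[[[0,0,-1],0],[[0,0,-1],0]]'; python3 -m crank '[[[0,0,-4],0],[[0,0,-8],0],[[0,0,-8],0]]'; python3 lid.py;python3 - <<'E'
from h import *
s=snap('top'); P=cloud(s)
for y in (-.06,-.14,-.155):
    m=(abs(P[...,1]-y)<.01)&(P[...,2]>.045)&(P[...,2]<.1)&(P[...,0]>.515)&(P[...,0]<.6)
    if m.sum()>10: k=np.polyfit(P[m][:,0],P[m][:,2],1); print(k[0],np.polyval(k,.519),m.sum())
E
```

```text
t: 19.02
position: [0.5185, -0.1008, 0.0673]
tcp_rot: [3.141, -0.043, 0.001]
wrist_force: [-4.0, 2.2, 9.2]
finger_gap: -0.0003
gripper_force: 5.0
t: 19.27
position: [0.5185, -0.1008, 0.0676]
tcp_rot: [3.141, -0.043, 0.001]
wrist_force: [-0.3, 0.5, 2.9]
finger_gap: 0.0001
gripper_force: 1.7
t: 19.65
position: [0.5185, -0.1009, 0.0759]
tcp_rot: [3.141, -0.043, 0.001]
wrist_force: [0.2, 0.9, -0.3]
finger_gap: 0.0003
gripper_force: 0.0
n 918 angle pct 10/50/90 [0.093 0.131 0.263]
[ 0.01  0.26 -0.31] [ 0.5183 -0.1008  0.0757] 19.7
-0.018229557583906753 0.06764485108933228 164
```

```bash
python3 -m crank '[[[0,0,4],0],[[0,0,6],0],[[0,0,7],0],[[0,0,7],0]]'; python3 -m crank '[[[0,0,0.6],0],[[0,0,0.6],0]]'; python3 -m crank '[[[0,0,0.6],0],[[0,0,0.6],0]]'; python3 -m crank '[[[0,0,-8],0],[[0,0,-8],0]]'
python3 - <<'E'
from h import *
for c in ('top','side','top','side'):
    s=snap(c);P=cloud(s)
    q=P.reshape(-1,3)
    m=(abs(q[:,1]+.1025)<.062)&(abs(q[:,1]+.1)>.028)&(abs(q[:,2]-.068)<.012)&(q[:,0]>.515)&(q[:,0]<.6)
    k=np.polyfit(q[m][:,0],q[m][:,2],1); print(c,k[0],np.polyval(k,[.519,.6]),m.sum())
E
```

```text
t: 20.25
position: [0.518, -0.1008, 0.0683]
tcp_rot: [-3.141, 0.043, 0.001]
wrist_force: [0.2, -0.6, 0.3]
finger_gap: -0.0
gripper_force: 0.0
t: 20.5
position: [0.5182, -0.1008, 0.0679]
tcp_rot: [-3.141, 0.043, -0.0]
wrist_force: [-0.1, -0.7, 0.1]
finger_gap: -0.0
gripper_force: 0.0
t: 20.75
position: [0.5183, -0.1008, 0.0676]
tcp_rot: [3.141, -0.043, 0.0]
wrist_force: [-1.4, 0.2, 4.2]
finger_gap: 0.0001
gripper_force: 1.8
t: 21.0
position: [0.5188, -0.101, 0.0762]
tcp_rot: [3.141, -0.043, 0.002]
wrist_force: [0.6, 0.7, 0.4]
finger_gap: 0.0001
gripper_force: 0.0
top 0.0016549252977736168 [0.06716944 0.06730349] 300
side -0.009873218879238314 [0.06711586 0.06631612] 966
top -0.021369729048249842 [0.06815914 0.06642819] 298
side -0.011887962102726116 [0.06724979 0.06628686] 974
```

The catch holds: the fingers meet nothing at 0.0679, where there was 8 N before. Now the button.

```bash
python3 -m crank '[[[0,0,-15],0],[[-12,0,-20],0],[[-26,0,-20],0],[[-40,0,-20],0],[[-40,0,-10],0],[[-40,0,5],0],[[-40,0,14],0],[[-40,0,17],0],[[-40,0,18],0],[[-40,0,18.5],0],[[-40,0,19],0],[[-40,0,19.5],0],[[-40,0,20],0],[[-40,0,20],0]]'; python3 -m crank '[[[0,0,0.5],0],[[0,0,1],0],[[0,0,1],0]]'; python3 -m crank '[[[0,0,0.5],0],[[0,0,1],0],[[0,0,1],0]]'
```

```text
t: 22.95
position: [0.4784, -0.0997, 0.0555]
tcp_rot: [3.141, -0.043, 0.001]
wrist_force: [0.3, 0.2, 1.4]
finger_gap: 0.0001
gripper_force: 0.7
t: 23.32
position: [0.4784, -0.0998, 0.0544]
tcp_rot: [3.141, -0.043, 0.001]
wrist_force: [0.6, -0.0, 2.1]
finger_gap: -0.0
gripper_force: 1.1
t: 23.7
position: [0.4784, -0.0998, 0.0534]
tcp_rot: [3.141, -0.043, 0.001]
wrist_force: [1.0, -0.1, 3.9]
finger_gap: 0.0004
gripper_force: 1.6
```

```bash
python3 -m crank '[[[0,0,0.5],0],[[0,0,0.5],0]]'; python3 -m crank '[[[0,0,0.4],0],[[0,0,0.4],0]]'; python3 -m crank '[[[0,0,0.3],0],[[0,0,0.3],0]]'
```

```text
t: 23.95
position: [0.4783, -0.0997, 0.0529]
tcp_rot: [3.141, -0.043, 0.001]
wrist_force: [0.8, -0.4, 3.8]
finger_gap: 0.0001
gripper_force: 1.8
t: 24.2
position: [0.4783, -0.0997, 0.0525]
tcp_rot: [3.141, -0.043, 0.0]
wrist_force: [0.6, -0.2, 3.9]
finger_gap: -0.0002
gripper_force: 2.0
t: 24.45
position: [0.4783, -0.0997, 0.0522]
tcp_rot: [3.141, -0.043, 0.001]
wrist_force: [0.5, 0.0, 3.3]
finger_gap: -0.0
gripper_force: 2.1
```

```bash
python3 -m crank '[[[0,0,0.3],0],[[0,0,0.3],0]]'; python3 -m crank '[[[0,0,0.3],0],[[0,0,0.3],0]]'; python3 -m crank '[[[0,0,0.3],0],[[0,0,0.3],0]]'
```

```text
t: 24.7
position: [0.4784, -0.0998, 0.0519]
tcp_rot: [3.141, -0.043, 0.001]
wrist_force: [1.6, -1.0, 4.3]
finger_gap: -0.0004
gripper_force: 2.3
t: 24.95
position: [0.4783, -0.0997, 0.0518]
tcp_rot: [3.141, -0.043, 0.0]
wrist_force: [1.1, 0.1, 7.1]
finger_gap: -0.0
gripper_force: 3.4
t: 25.2
position: [0.4784, -0.0998, 0.0518]
tcp_rot: [3.141, -0.043, 0.0]
wrist_force: [0.0, -0.2, 10.4]
finger_gap: -0.0002
gripper_force: 4.7
```

Hard stop reached at z 0.0518. I let go, go up and check.

```bash
python3 -m crank '[[[0,0,0],0],[[0,0,-4],0],[[0,0,-12],0],[[0,0,-40],0],[[-20,0,-80],0],[[-40,0,-120],0],[[-60,0,-150],0],[[-60,0,-150],0],[[-60,0,-150],0]]'
python3 - <<'E'
from h import *
for c in('side','top'):
    s=snap(c);P=cloud(s); q=P.reshape(-1,3)
    m=(abs(q[:,1]+.1025)<.062)&(abs(q[:,2]-.068)<.012)&(q[:,0]>.515)&(q[:,0]<.6)
    if m.sum()>9: k=np.polyfit(q[m][:,0],q[m][:,2],1); print(c,k[0],np.polyval(k,[.519,.6]),m.sum())
    m=(np.hypot(q[:,0]-.4785,q[:,1]+.1)<.007)&(q[:,2]<.07); print('button z',np.median(q[m][:,2]),m.sum())
    for t in('egg_cup','wax_guards','aid_stand','drawer_box'):
        print(t,[w(s,d['at']).round(3).tolist() for d in env.landmark_of(t,c)[:1]])
    if c=='side': cv2.imwrite('pics/side3.png',s['image'])
E
```

```text
t: 26.32
position: [0.4178, -0.0979, 0.2004]
tcp_rot: [-3.141, 0.044, 0.002]
wrist_force: [-0.4, 0.3, 0.7]
finger_gap: 0.0002
gripper_force: 0.0
side -0.01273440082826961 [0.067272   0.06624051] 2337
button z 0.05514662222109251 40
egg_cup []
wax_guards [[0.529, -0.252, 0.003]]
aid_stand [[0.615, 0.169, -0.001]]
drawer_box [[0.62, -0.367, -0.002]]
top -0.01149863897363285 [0.06755046 0.06661907] 1477
button z 0.056364599261022774 20
egg_cup [[0.535, 0.043, -0.002]]
wax_guards [[0.529, -0.249, -0.001]]
aid_stand [[0.618, 0.172, 0.001]]
drawer_box [[0.626, -0.365, -0.002]]
```

View pics/side3.png

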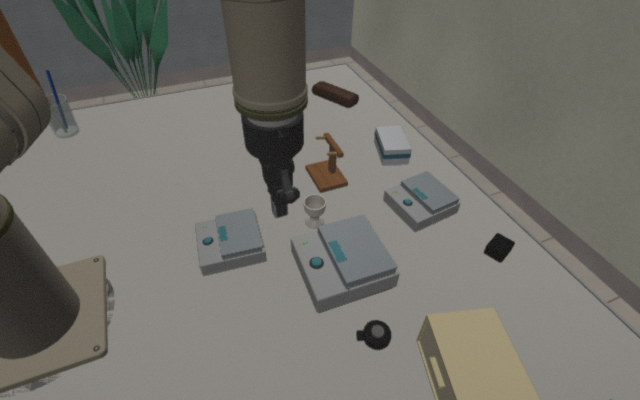

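The lid is shut at (350,250), at about 0.012 rad. The button at (316,262) is out again. The egg cup, dispenser, stand and box are where they were, and the arm is clear of everything.

```bash
python3 -c "
from workcell import env
print(env.finish_job())"
```

```text
the job is handed in; nothing more can be done
None
```

The job is handed in, no verdict was returned: the lid swung down on its own and is caught at about 0.012 rad, the button was pressed to its stop and is out again, and nothing else moved; pressing the lid took about 17 N (limit 20 N).

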